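# Shut the draught shield and tare the balance

### The arm

A 7-joint arm with a two-finger parallel gripper is mounted at the origin on a cart in front of the work surface, level with it; the furniture and walls round the work are solid. World frame = base frame: x ahead of the robot, y to its left, z up, the work surface at z = 0. Lengths are in mm, angles in degrees, forces in N, time in s.
With the tool pointing down it reaches from about 400 to 850 mm from the base axis. Payload 4.5 kg.
Tool frame: the origin (TCP) lies between the finger pads; the fingertips stand arm.finger_overhang ahead of it and the grasp point (between the pads) lies 5 mm behind it (arm.finger_overhang is the distance from the TCP to the fingertips, in mm); z points along the fingers, y is the direction in which the jaws open and shut (so a half turn about z gives the same grasp; the last joint's range is limited). The gripper opens to 85 mm and grips with 20 to 120 N. Pads are 22 mm wide; open, the fingers measure 114 mm over their backs; the gripper's body (76 mm by 85 mm) begins 54 mm behind the grasp point. The pads swing forward as they close: fully open they stand 13 mm farther back than shut.
Start: joints at [75.447, 39.483, -11.15, 89.685, 9.013, 51.709, -12.324], TCP at [177.431, -599.309, 245.317] pointing down, gripper open.
Joint ranges: [-172.22, 172.22], [-26.19, 119.32], [-84.43, 86.54], [7.71, 146.69], [-57.33, 237.33], [2.42, 119.75], [-152.13, 152.13]. Speed limits (degrees/s): [147.25, 147.25, 180, 180, 180, 180, 180].

### API

Orientations are given as [roll, pitch, yaw] about the fixed x, y, z axes, in that order (R = Rz(yaw) Ry(pitch) Rx(roll)).
In Python, from plant import arm gives the robot as it stands. The module is installed in compiled form; this text tells all that it offers.
- The arm moves only by the shell command python3 -m creep 'ROWS' [FORCE]. ROWS is JSON, a list of rows, each an object of numbers: "fingers": the opening, from -1 (shut) to 1 (fully open), so that 0 is half open; "tx", "ty", "tz": the shift along the world's x, y, z in mm; "wx", "wy", "wz": the turn, a rotation vector about the world's x, y, z in degrees. A call has 1 to 12 rows; each row is the pose to reach, as a shift and turn from the pose measured when the call began; what a row does not reach only later rows make up. A row lasts 1/12 s, in which the tool goes at most 41.7 mm and 7.16 degrees, less where a joint would pass 70% of its speed; a pose out of reach is approached as far as the arm can. A call with a gripper value outside its range is refused whole. The fingers move at their own pace and stop on an object; FORCE is the grip in N (left out, the last holds). Time passes only in rows, so rows that repeat a pose let the fingers close. It gives the time, the measured TCP pose, the force and the opening at its end, in the units of the state.
- arm.read_state(): the state, without advancing time (a new reading comes with each control period).
- arm.capture(name): name is "scene" or "top"; returns a dict with "frame" (400x640x3 uint8, blue, green, red), "fov_y" (degrees; the focal length in pixels is half the picture's height over the tangent of half this angle, whatever the lens; pixels are square), "cx", "cy" (the principal point, pixels), "rvec" (rotation vector, rad) and "tvec" (3), from world to camera coordinates, as OpenCV has them. Camera axes: x right, y down, z forward; pixel columns grow to the right and rows downward; lengths in mm; the calibration is good to about 2 mm. A picture is of the moment at which its call begins. There is no depth.
- arm.close_job(): hands the job in, once; it reports no verdict.
The state is a dict: "time_s": time; "joint_positions": joint angles; "qvel": joint speeds; "effort": joint torques, N m; "ee_pos": TCP position; "ee_rot": TCP orientation; "force": force on the tool from outside, world axes, zero at the start; "wrist_torque": the same for the moment, N m; "width": finger opening in mm.
Only numpy, scipy, OpenCV 4.12 (cv2) and the standard library are available. Lean on these libraries where they do the work, as an engineer would, in place of code of your own. Each camera call takes 0.05 s, during which the arm holds its last target. There are 200 camera calls.

### The job

The sample jar on the balance is to be weighed out by difference. With your fingertips gently push both glass side doors of the balance fully shut by the upright fins on their outsides, without gripping them, and only then zero the balance by pressing the wide bar key in the middle of its front panel down and letting it come up again. Press neither of the two small round keys, and leave the jar on the pan and everything else on the bench where it is.

Things in the scene. Friction and masses are not known exactly. Their poses are not given: they have to be found in the camera images.
- balance: Fixed white balance, 300 deep, 214 wide, 169 mm high (175 at a tab on the roof). Origin: under its middle, on the bench, 152 from its front; +x from its front (keys and display, towards the robot) to its back, +y to its left, z up. Key panel: front 80 mm, about 50 mm high; behind it the glass weighing chamber (x -70 to 80), then a solid tower to x 148, all 169 high. Front pane and roof are fixed.
- door_l (a joint): Left sliding glass door (+y side): 0 = shut, growing to 0.085 m as it slides straight back along the balance's +x. It stays where it is left; sliding takes about 1.5 N plus 6 N per m/s; at 0 it meets a springy seal, so it gives about 1 mm per 3 N when pushed past 0 and comes back to 0.
- door_r (a joint): Right sliding glass door (the -y side): as the left one.
- door_l_fin (a point): Centre of the left door's finger fin: an upright grey plate near the door's front edge, 8 mm thick (balance x), standing out 24 mm (this point is 12.5 mm off the door's outer glass face), 60 mm tall (top 30 mm above this point, 10 mm below the roof's top). Moves with the door; axes as the balance. The wall beside it is flat, but the roof's edge overhangs the glass by 5 mm.
- door_r_fin (a point): Centre of the finger fin of the right door, mirrored: this fin stands out to the balance's -y.
- tare_key (a joint): Travel of the wide bar key: 0 = up, 0.004 m = fully down, along the panel's normal. Springs back; about 1 N to start and 4 N fully down.
- tare_top (a point): Centre of the top face of the wide bar key, 20 mm (front to back) x 64 mm (left to right), white, standing 6 mm proud of the panel, in the middle of the front panel below the dark display and 60 mm in front of the chamber's upright front pane. Its z is the panel's normal, which leans 0.12 rad towards the robot.
- key_l (a joint): Small round key (18 mm across, 3.5 mm proud) 72 mm to the left of the bar key: travel 0 to 0.002 m; not to be pressed.
- key_r (a joint): Small round key, 72 mm to the right of the bar key; not to be pressed.
- jar_pan: Clear sample jar with white screw cap, 33 mm wide, 55 mm high, standing loose on the steel pan inside the chamber (pan top 65 mm above the bench). Origin at the centre of its underside.
- jar_b: Sample jar of the same kind, standing on the bench to the left of the balance. Origin at the centre of its underside.
- jar_c: Another such jar, left of the balance and farther back. Origin at the centre of its underside.
- spatula: Steel spatula with brown handle, 150 mm long (its y), 8 mm high, lying to the right of the balance.
- petri: Glass dish, 64 mm across, 18 mm high, lying to the right of the balance. Origin at the centre of its underside.
- notebook: Dark blue notebook, 150 x 108 x 14 mm, lying on the bench front right.
- pen: Blue pen, 135 mm long, lying on the notebook.
- wash_bottle: White wash bottle with red cap and bent spout, 187 mm high, standing well to the left. Origin at its underside.
- beaker: Glass beaker, 109 mm wide, 123 mm high, standing to the left front. Origin at the centre of its underside.
- tip_box: Blue pipette tip box with clear lid (shut and fixed), 87 x 112 x 70 mm, front left. Origin at the centre of its underside.

How it is judged:
By the outcome, as a careful person would: the job done as asked, in the order asked, and still so for the second after the job is handed in, with the robot touching nothing.
It also fails if it takes over 48 s, if anything falls off the work surface, if the arm or the gripper's body presses on something with over 40 N, if the wrist force passes 120 N, or if a joint passes its speed limit or range.

## Working session

There is one attempt and no reset: what is moved stays moved. The work goes in short steps, Python scripts to look and compute and a shell command to move; the robot and the scene stay as the last step left them, time stands still between calls to the robot, and variables do not carry over. Pictures are saved under pics/ and viewed, about 8 in all and at most 12, crops included, and the job is handed in when it is done.

```bash
mkdir -p pics; cat > h.py <<'E'
import cv2,numpy as np
from plant import arm
def cap(n):
    c=arm.capture(n);f=200/np.tan(np.radians(c["fov_y"])/2)
    K=np.array([[f,0,c["cx"]],[0,f,c["cy"]],[0,0,1]]);R=cv2.Rodrigues(np.array(c["rvec"],float))[0];t=np.array(c["tvec"],float).ravel()
    return c["frame"],K,R,t
def plane(cam,uv,z):
    _,K,R,t=cam;d=R.T@np.linalg.inv(K)@np.array([*uv,1.]);o=-R.T@t
    return o+d*(z-o[2])/d[2]
def proj(cam,p):
    _,K,R,t=cam;q=K@(R@np.array(p,float)+t);return q[:2]/q[2]
E
python3 - <<'E'
from h import *
for n in("scene","top"):
    c=cap(n);cv2.imwrite(f"pics/{n}0.png",c[0]);print(n,-c[2].T@c[3],c[1][0,0])
s=arm.read_state();print(s,arm.finger_overhang)
E
```

```text
scene [-438.61461721  501.64448369  956.2660491 ] 428.52224542606143
top [ 372.61816358  -13.89377844 1653.92526209] 492.5297897688961
{'time_s': 0.1, 'joint_positions': array([ 75.44808782,  39.52606097, -11.14565508,  89.7380622 ,
         9.01055073,  51.70969971, -12.3253367 ]), 'qvel': array([-0.04832275, -0.14033732, -0.03373475,  0.00257905, -0.06523998,
        0.03276763,  0.06600056]), 'effort': array([-2.80491418e-03, -5.40596867e+01, -1.27108589e+00, -1.58984381e+01,
        9.43300955e-03,  4.39015013e-03,  1.15298644e-05]), 'ee_pos': array([ 177.20477029, -598.77877817,  244.5936211 ]), 'ee_rot': array([-1.79907914e+02,  5.07789204e-03,  1.64908425e+01]), 'force': array([-0.08952895,  0.06997594,  0.42137876]), 'wrist_torque': array([-0.00585825, -0.04391367,  0.03531663]), 'width': 85.50204149864753} 14.0
```

View pics/scene0.png

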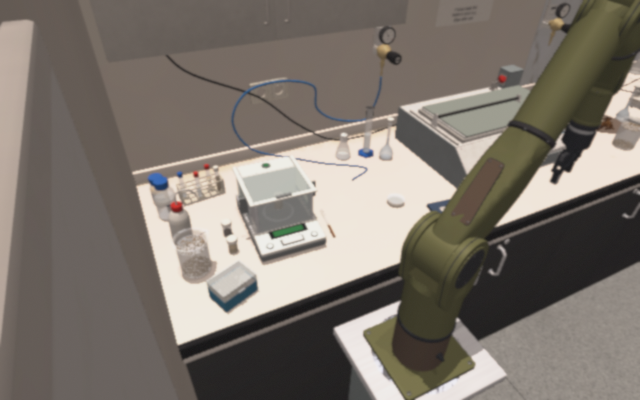

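View pics/top0.png

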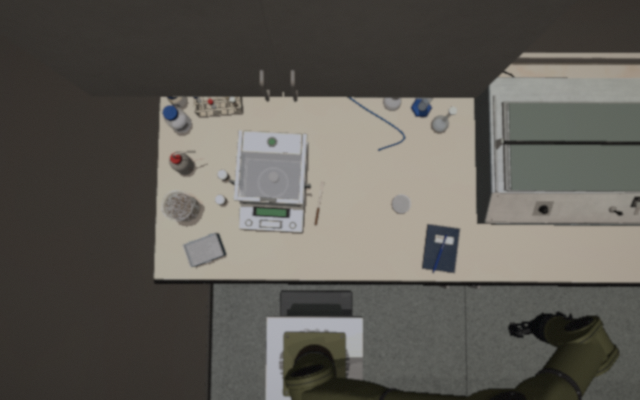

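The scene view shows the balance at about (280,205), with the arm off to the right. In the top view the balance spans about (237-306, 131-232), with fins near (232,180) and (308,187), the bar key near (270,224), and the two jars at (222,175) and (221,200).

```bash
python3 - <<'E'
import cv2
a=cv2.imread("pics/top0.png")[120:240,210:330];b=cv2.imread("pics/scene0.png")[145:265,210:350]
a=cv2.resize(a,None,fx=5,fy=5,interpolation=cv2.INTER_CUBIC);cv2.imwrite("pics/topc.png",a)
cv2.imwrite("pics/scc.png",cv2.resize(b,None,fx=5,fy=5,interpolation=cv2.INTER_CUBIC))
E
```

```text
(no output)
```

View pics/topc.png

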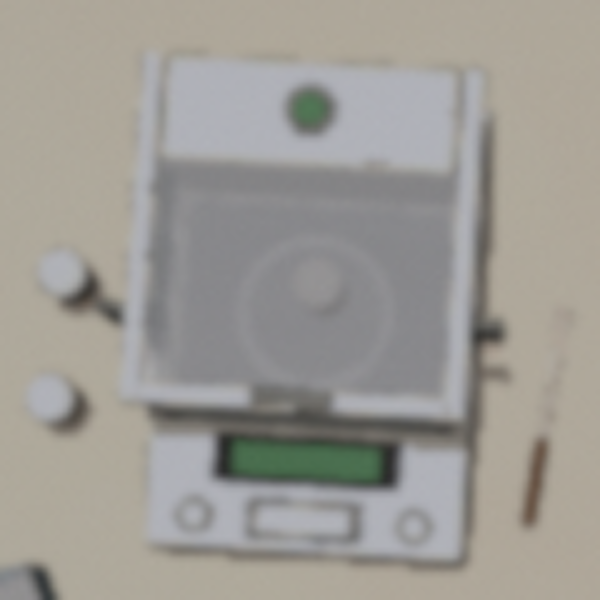

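View pics/scc.png

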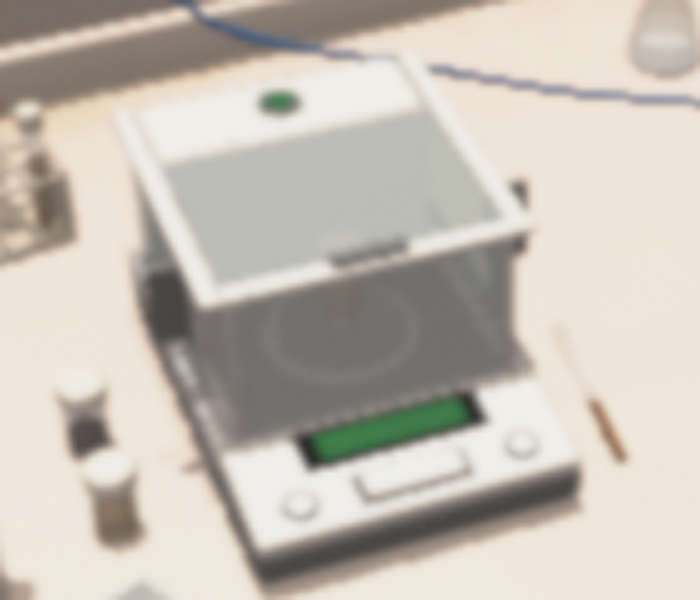

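The top crop gives the roof corners at about (150,55), (485,70), (122,402) and (460,420), the bar key at (303,520), the left fin near (110,312) and the right fin near (492,332). The scene crop shows the left fin at (165,300), the right fin at (518,215) and both doors partly open.

```bash
python3 - <<'E'
from h import *
c=cap("top");s=cap("scene")
px=lambda u,v:((u+.5)/5-.5+210,(v+.5)/5-.5+120)
sx=lambda u,v:((u+.5)/5-.5+210,(v+.5)/5-.5+145)
P={k:plane(c,px(*u),169) for k,u in dict(bl=(147,52),br=(486,70),fl=(120,402),fr=(462,422)).items()}
for k in P:print(k,P[k].round(1))
d=lambda a,b:np.linalg.norm(P[a]-P[b]);print(d('bl','br'),d('fl','fr'),d('bl','fl'),d('br','fr'))
S={k:plane(s,sx(*u),169) for k,u in dict(bl=(115,113),br=(405,50),fl=(205,305),fr=(528,225)).items()}
for k in S:print('S',k,S[k].round(1))
for n,u,w,z in(("tare",(303,521),(413,475),50),("kl",(193,514),(300,503),50),("kr",(414,526),(522,444),50)):
    print(n,plane(c,px(*u),z).round(1),plane(s,sx(*w),z).round(1))
print('base',plane(c,px(465,565),40),plane(c,px(148,543),40))
print('finR',plane(c,px(490,326),159).round(1),plane(c,px(503,325),159).round(1),plane(s,sx(518,182),159).round(1))
print('finL',plane(c,px(97,300),159).round(1),plane(c,px(118,315),159).round(1),'S top',plane(s,sx(142,258),159).round(1))
print('jarb',plane(c,px(50,398),55).round(1),'jarc',plane(c,px(62,272),55).round(1))
E
```

```text
bl [738.2 233.2 169. ]
br [728.2  24.9 169. ]
fl [522.  245.1 169. ]
fr [511.2  37.5 169. ]
208.57688481089602 207.86309103265495 216.47517875430435 217.31162413251258
S bl [733.2 236.  169. ]
S br [726.2  33.9 169. ]
S fl [518.5 247.4 169. ]
S fr [510.2  43.3 169. ]
tare [456.8 144.7  50. ] [452.3 147.5  50. ]
kl [460.9 216.5  50. ] [458.5 218.6  50. ]
kr [454.   72.2  50. ] [449.4  75.1  50. ]
base [429.20431745  39.07588279  40.        ] [442.17418041 247.15409072  40.        ]
finR [571.3  21.3 159. ] [571.9  13.3 159. ] [566.3  23.6 159. ]
finL [585.7 262.3 159. ] [576.6 249.2 159. ] S top [589.7 263.9 159. ]
jarb [535.8 310.8  55. ] jarc [619.  304.9  55. ]
```

```bash
python3 -m creep '[{"fingers":-1,"tx":0,"ty":0,"tz":30,"wz":0},{"fingers":-1,"tx":220,"ty":306,"tz":35,"wz":35},{"fingers":-1,"tx":220,"ty":306,"tz":35,"wz":35},{"fingers":-1,"tx":437,"ty":600,"tz":35,"wz":70},{"fingers":-1,"tx":437,"ty":600,"tz":35,"wz":70},{"fingers":-1,"tx":437,"ty":600,"tz":35,"wz":70},{"fingers":-1,"tx":437,"ty":600,"tz":35,"wz":70},{"fingers":-1,"tx":437,"ty":600,"tz":35,"wz":70},{"fingers":-1,"tx":437,"ty":600,"tz":35,"wz":70},{"fingers":-1,"tx":437,"ty":600,"tz":35,"wz":70},{"fingers":-1,"tx":437,"ty":600,"tz":35,"wz":70},{"fingers":-1,"tx":437,"ty":600,"tz":35,"wz":70}]'; python3 -c "
from plant import arm;print(arm.finger_overhang)"
```

```text
14.0schema error: expected keys fingers, tx, ty, tz, wx, wy, wz
```

All keys are needed in every row.

```bash
python3 -m creep '[{"fingers":-1,"tx":0,"ty":0,"tz":30,"wx":0,"wy":0,"wz":0},{"fingers":-1,"tx":220,"ty":306,"tz":35,"wx":0,"wy":0,"wz":35},{"fingers":-1,"tx":220,"ty":306,"tz":35,"wx":0,"wy":0,"wz":35},{"fingers":-1,"tx":437,"ty":600,"tz":35,"wx":0,"wy":0,"wz":70},{"fingers":-1,"tx":437,"ty":600,"tz":35,"wx":0,"wy":0,"wz":70},{"fingers":-1,"tx":437,"ty":600,"tz":35,"wx":0,"wy":0,"wz":70},{"fingers":-1,"tx":437,"ty":600,"tz":35,"wx":0,"wy":0,"wz":70},{"fingers":-1,"tx":437,"ty":600,"tz":35,"wx":0,"wy":0,"wz":70},{"fingers":-1,"tx":437,"ty":600,"tz":35,"wx":0,"wy":0,"wz":70},{"fingers":-1,"tx":437,"ty":600,"tz":35,"wx":0,"wy":0,"wz":70},{"fingers":-1,"tx":437,"ty":600,"tz":35,"wx":0,"wy":0,"wz":70},{"fingers":-1,"tx":437,"ty":600,"tz":35,"wx":0,"wy":0,"wz":70}]'
```

```text
time_s: 1.2
ee_pos: [447.6, -226.8, 278.1]
ee_rot: [-179.9, -0.0, 86.7]
force: [0.3, -0.4, -0.9]
width: -0.2
```

```bash
python3 -m creep '[{"fingers":-1,"tx":167,"ty":228,"tz":0,"wx":0,"wy":0,"wz":0},{"fingers":-1,"tx":167,"ty":228,"tz":0,"wx":0,"wy":0,"wz":0},{"fingers":-1,"tx":167,"ty":228,"tz":0,"wx":0,"wy":0,"wz":0},{"fingers":-1,"tx":167,"ty":228,"tz":0,"wx":0,"wy":0,"wz":0},{"fingers":-1,"tx":167,"ty":228,"tz":0,"wx":0,"wy":0,"wz":0},{"fingers":-1,"tx":167,"ty":228,"tz":0,"wx":0,"wy":0,"wz":0},{"fingers":-1,"tx":167,"ty":228,"tz":0,"wx":0,"wy":0,"wz":0},{"fingers":-1,"tx":167,"ty":228,"tz":-30,"wx":0,"wy":0,"wz":0},{"fingers":-1,"tx":167,"ty":228,"tz":-60,"wx":0,"wy":0,"wz":0},{"fingers":-1,"tx":167,"ty":228,"tz":-60,"wx":0,"wy":0,"wz":0},{"fingers":-1,"tx":167,"ty":228,"tz":-60,"wx":0,"wy":0,"wz":0}]'
python3 - <<'E'
from h import *
a,b=cap("top"),cap("scene")
x=cv2.resize(a[0][130:250,200:340],(700,600),interpolation=cv2.INTER_CUBIC)
y=cv2.resize(b[0][100:220,210:350],(700,600),interpolation=cv2.INTER_CUBIC)
cv2.imwrite("pics/p1.png",cv2.resize(np.hstack([x,y]),(800,343)))
E
```

```text
time_s: 2.12
ee_pos: [613.3, 0.6, 216.8]
ee_rot: [-179.7, 0.1, 86.7]
force: [0.7, -0.7, 0.1]
width: 0.2
```

View pics/p1.png

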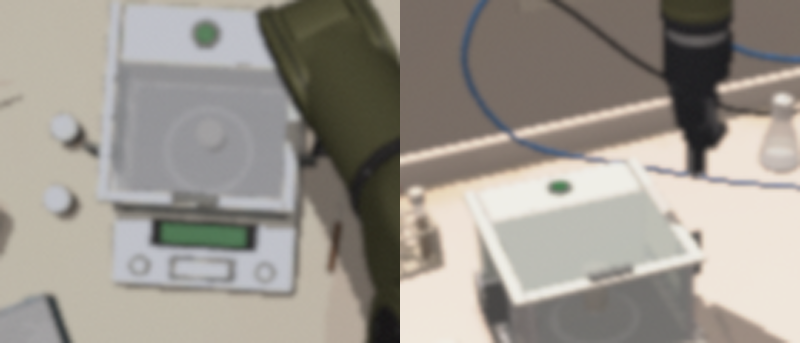

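The gripper, fingers shut, stands behind and outboard of the right fin (scene pane: tip at about (697,170), fin at (695,240)). Next I descend outboard of the fin and move in.

```bash
python3 -m creep '[{"fingers":-1,"tx":1,"ty":-5,"tz":-40,"wx":0,"wy":0,"wz":0},{"fingers":-1,"tx":1,"ty":-5,"tz":-71,"wx":0,"wy":0,"wz":0},{"fingers":-1,"tx":1,"ty":-5,"tz":-71,"wx":0,"wy":0,"wz":0},{"fingers":-1,"tx":1,"ty":4,"tz":-71,"wx":0,"wy":0,"wz":0},{"fingers":-1,"tx":1,"ty":10,"tz":-71,"wx":0,"wy":0,"wz":0},{"fingers":-1,"tx":1,"ty":12,"tz":-71,"wx":0,"wy":0,"wz":0},{"fingers":-1,"tx":1,"ty":12,"tz":-71,"wx":0,"wy":0,"wz":0}]'
python3 - <<'E'
from h import *
b=cap("scene")
cv2.imwrite("pics/p2.png",cv2.resize(b[0][130:230,260:360],(600,600),interpolation=cv2.INTER_CUBIC))
E
```

```text
time_s: 2.8
ee_pos: [617.8, 15.3, 151.1]
ee_rot: [179.7, -0.1, 86.8]
force: [-0.2, 0.0, -0.1]
width: -0.3
```

View pics/p2.png

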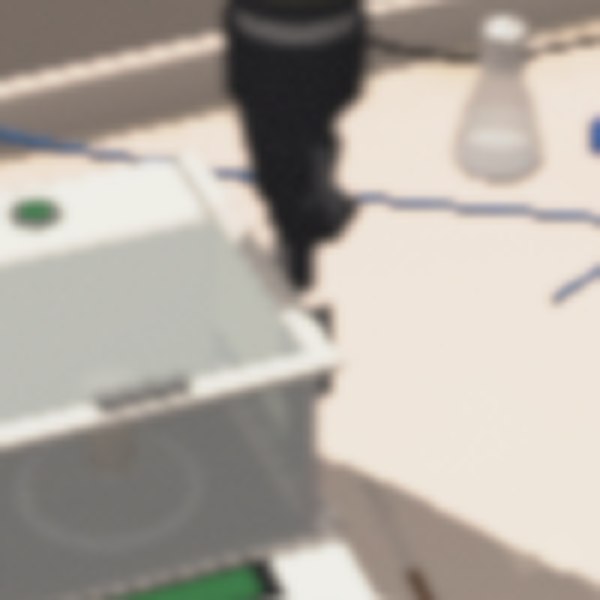

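```bash
python3 -m creep '[{"fingers":-1,"tx":-8,"ty":0,"tz":-3,"wx":0,"wy":0,"wz":0},{"fingers":-1,"tx":-16,"ty":0,"tz":-3,"wx":0,"wy":0,"wz":0},{"fingers":-1,"tx":-22,"ty":0,"tz":-3,"wx":0,"wy":0,"wz":0},{"fingers":-1,"tx":-26,"ty":0,"tz":-3,"wx":0,"wy":0,"wz":0},{"fingers":-1,"tx":-30,"ty":0,"tz":-3,"wx":0,"wy":0,"wz":0},{"fingers":-1,"tx":-34,"ty":0.5,"tz":-3,"wx":0,"wy":0,"wz":0},{"fingers":-1,"tx":-38,"ty":1,"tz":-3,"wx":0,"wy":0,"wz":0},{"fingers":-1,"tx":-42,"ty":1,"tz":-3,"wx":0,"wy":0,"wz":0},{"fingers":-1,"tx":-46,"ty":1,"tz":-3,"wx":0,"wy":0,"wz":0}]'
python3 -m creep '[{"fingers":-1,"tx":-4,"ty":0,"tz":0,"wx":0,"wy":0,"wz":0},{"fingers":-1,"tx":-7,"ty":0,"tz":0,"wx":0,"wy":0,"wz":0},{"fingers":-1,"tx":-10,"ty":0.5,"tz":0,"wx":0,"wy":0,"wz":0}]'
```

```text
time_s: 3.6
ee_pos: [571.8, 15.1, 147.8]
ee_rot: [179.7, -0.1, 86.7]
force: [2.1, -0.9, 1.0]
width: -0.0
time_s: 3.85
ee_pos: [561.5, 15.7, 147.8]
ee_rot: [179.7, -0.1, 86.7]
force: [1.6, -1.6, 1.4]
width: -0.4
```

```bash
for i in 1 2 3; do python3 -m creep '[{"fingers":-1,"tx":-3,"ty":0.2,"tz":0,"wx":0,"wy":0,"wz":0},{"fingers":-1,"tx":-6,"ty":0.3,"tz":0,"wx":0,"wy":0,"wz":0}]' | grep -E "pos|force"; done
```

```text
ee_pos: [555.2, 16.0, 147.8]
force: [1.1, -0.6, 0.6]
ee_pos: [548.9, 16.3, 147.8]
force: [1.6, 0.6, 1.4]
ee_pos: [542.5, 16.6, 147.8]
force: [1.1, -1.5, 0.8]
```

```bash
for i in 1 2 3 4; do python3 -m creep '[{"fingers":-1,"tx":-1.2,"ty":0.1,"tz":0,"wx":0,"wy":0,"wz":0},{"fingers":-1,"tx":-2.2,"ty":0.1,"tz":0,"wx":0,"wy":0,"wz":0}]' | grep -E "pos|force"; done
```

```text
ee_pos: [541.8, 16.7, 148.0]
force: [7.3, -2.0, -4.4]
ee_pos: [541.8, 16.7, 148.1]
force: [8.0, -1.6, -6.0]
ee_pos: [541.8, 16.7, 148.3]
force: [10.1, -0.9, -7.2]
ee_pos: [541.8, 16.7, 148.4]
force: [9.1, -2.2, -7.1]
```

```bash
python3 -m creep '[{"fingers":-1,"tx":4,"ty":-1,"tz":0,"wx":0,"wy":0,"wz":0},{"fingers":-1,"tx":10,"ty":-6,"tz":0,"wx":0,"wy":0,"wz":0},{"fingers":-1,"tx":14,"ty":-16,"tz":0,"wx":0,"wy":0,"wz":0},{"fingers":-1,"tx":14,"ty":-16,"tz":40,"wx":0,"wy":0,"wz":0},{"fingers":-1,"tx":14,"ty":-16,"tz":80,"wx":0,"wy":0,"wz":0},{"fingers":-1,"tx":14,"ty":-16,"tz":110,"wx":0,"wy":0,"wz":0},{"fingers":-1,"tx":34,"ty":24,"tz":120,"wx":0,"wy":0,"wz":0},{"fingers":-1,"tx":50,"ty":64,"tz":120,"wx":0,"wy":0,"wz":0},{"fingers":-1,"tx":64,"ty":104,"tz":120,"wx":0,"wy":0,"wz":0},{"fingers":-1,"tx":74,"ty":144,"tz":120,"wx":0,"wy":0,"wz":0},{"fingers":-1,"tx":84,"ty":184,"tz":120,"wx":0,"wy":0,"wz":0},{"fingers":-1,"tx":88,"ty":224,"tz":120,"wx":0,"wy":0,"wz":0}]'
python3 - <<'E'
from h import *
a,b=cap("top"),cap("scene")
x=cv2.resize(a[0][130:250,210:330],(600,600),interpolation=cv2.INTER_CUBIC)
y=cv2.resize(b[0][145:265,210:350],(700,600),interpolation=cv2.INTER_CUBIC)
cv2.imwrite("pics/p3.png",cv2.resize(np.hstack([x,y]),(800,369)))
E
```

```text
time_s: 6.02
ee_pos: [630.3, 236.9, 267.9]
ee_rot: [178.8, -0.2, 86.5]
force: [1.3, 0.0, 0.1]
width: -0.2
```

View pics/p3.png

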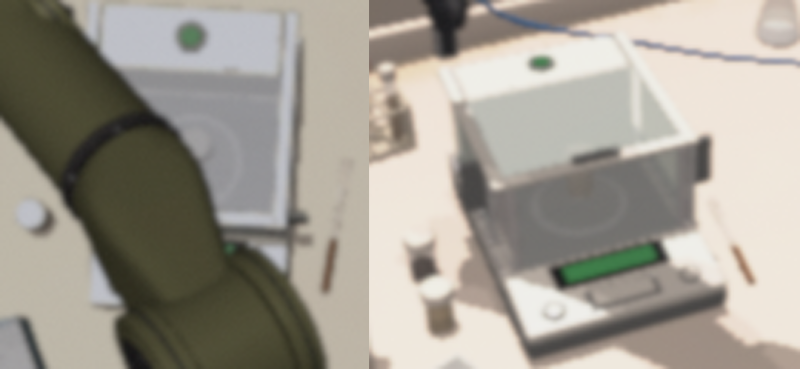

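The right fin now stands near the chamber's front edge (top pane (298,217), scene pane (703,158)), about 43 mm farther forward than before. Now the left side.

```bash
python3 -m creep '[{"fingers":-1,"tx":3,"ty":36,"tz":0,"wx":0,"wy":0,"wz":0},{"fingers":-1,"tx":3,"ty":36,"tz":0,"wx":0,"wy":0,"wz":0},{"fingers":-1,"tx":3,"ty":36,"tz":-40,"wx":0,"wy":0,"wz":0},{"fingers":-1,"tx":3,"ty":36,"tz":-80,"wx":0,"wy":0,"wz":0},{"fingers":-1,"tx":3,"ty":36,"tz":-115,"wx":0,"wy":0,"wz":0},{"fingers":-1,"tx":3,"ty":36,"tz":-121,"wx":0,"wy":0,"wz":0},{"fingers":-1,"tx":3,"ty":36,"tz":-121,"wx":0,"wy":0,"wz":0},{"fingers":-1,"tx":3,"ty":28,"tz":-121,"wx":0,"wy":0,"wz":0},{"fingers":-1,"tx":3,"ty":23,"tz":-121,"wx":0,"wy":0,"wz":0},{"fingers":-1,"tx":3,"ty":23,"tz":-121,"wx":0,"wy":0,"wz":0}]'
python3 - <<'E'
from h import *
b=cap("scene")
cv2.imwrite("pics/p4.png",cv2.resize(b[0][130:230,200:300],(600,600),interpolation=cv2.INTER_CUBIC))
E
```

```text
time_s: 6.95
ee_pos: [631.9, 268.0, 149.7]
ee_rot: [178.7, -0.8, 87.1]
force: [-0.0, -0.6, 0.0]
width: -0.1
```

View pics/p4.png

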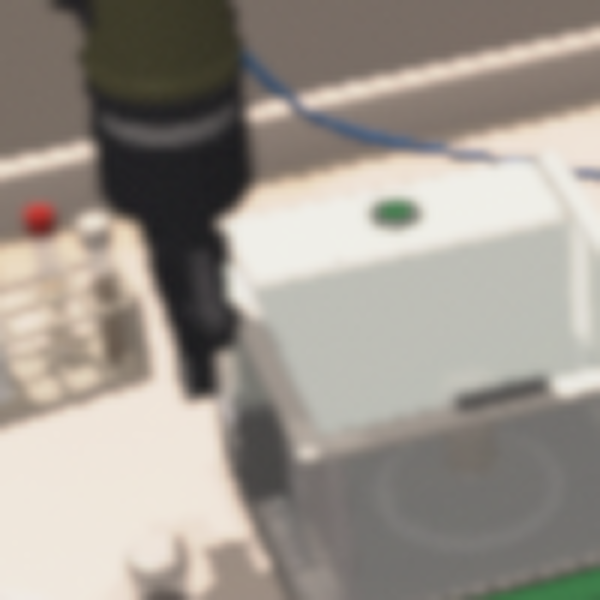

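The shut finger is behind the left fin (tip (200,390), fin (260,450)) and a little outboard. I shift in, square the tool and push.

```bash
python3 -m creep '[{"fingers":-1,"tx":0,"ty":-4,"tz":0,"wx":-0.8,"wy":1.3,"wz":0},{"fingers":-1,"tx":0,"ty":-8,"tz":-2,"wx":-0.8,"wy":1.3,"wz":0},{"fingers":-1,"tx":0,"ty":-8,"tz":-2,"wx":-0.8,"wy":1.3,"wz":0},{"fingers":-1,"tx":-6,"ty":-8,"tz":-2,"wx":-0.8,"wy":1.3,"wz":0},{"fingers":-1,"tx":-12,"ty":-7.5,"tz":-2,"wx":-0.8,"wy":1.3,"wz":0},{"fingers":-1,"tx":-17,"ty":-7,"tz":-2,"wx":-0.8,"wy":1.3,"wz":0},{"fingers":-1,"tx":-21,"ty":-7,"tz":-2,"wx":-0.8,"wy":1.3,"wz":0},{"fingers":-1,"tx":-25,"ty":-6.8,"tz":-2,"wx":-0.8,"wy":1.3,"wz":0},{"fingers":-1,"tx":-29,"ty":-6.5,"tz":-2,"wx":-0.8,"wy":1.3,"wz":0}]'
for i in 1 2 3; do python3 -m creep '[{"fingers":-1,"tx":-4,"ty":0.2,"tz":0,"wx":0,"wy":0,"wz":0},{"fingers":-1,"tx":-8,"ty":0.4,"tz":0,"wx":0,"wy":0,"wz":0}]' | grep -E "pos|force"; done
```

```text
time_s: 7.75
ee_pos: [602.0, 262.6, 147.5]
ee_rot: [180.0, 0.0, 87.2]
force: [-0.1, -1.5, -0.7]
width: -0.2
ee_pos: [594.1, 262.9, 147.6]
force: [1.7, -0.1, -0.9]
ee_pos: [586.2, 263.4, 147.6]
force: [1.8, 0.1, -1.5]
ee_pos: [578.1, 263.7, 147.6]
force: [2.0, 0.1, -1.1]
```

```bash
for i in 1 2 3; do python3 -m creep '[{"fingers":-1,"tx":-3,"ty":0,"tz":0,"wx":0,"wy":0,"wz":0},{"fingers":-1,"tx":-6,"ty":0,"tz":0,"wx":0,"wy":0,"wz":0}]' | grep -E "pos|force"; done
for i in 1 2 3 4; do python3 -m creep '[{"fingers":-1,"tx":-1.2,"ty":0.1,"tz":0,"wx":0,"wy":0,"wz":0},{"fingers":-1,"tx":-2.2,"ty":0.1,"tz":0,"wx":0,"wy":0,"wz":0}]' | grep -E "pos|force"; done
```

```text
ee_pos: [571.7, 264.0, 147.7]
force: [1.3, 0.9, -1.7]
ee_pos: [565.5, 264.2, 147.8]
force: [1.5, 0.2, -1.1]
ee_pos: [559.1, 264.5, 147.9]
force: [1.5, 0.9, -1.6]
ee_pos: [556.6, 264.6, 147.9]
force: [2.0, 0.3, -0.3]
ee_pos: [554.3, 264.7, 147.9]
force: [1.0, 0.4, -1.0]
ee_pos: [554.1, 264.7, 148.0]
force: [8.9, 0.6, -5.5]
ee_pos: [554.1, 264.7, 148.2]
force: [7.6, 0.5, -5.6]
```

```bash
python3 -m creep '[{"fingers":-1,"tx":4,"ty":0,"tz":0,"wx":0,"wy":0,"wz":0},{"fingers":-1,"tx":10,"ty":6,"tz":0,"wx":0,"wy":0,"wz":0},{"fingers":-1,"tx":14,"ty":16,"tz":0,"wx":0,"wy":0,"wz":0},{"fingers":-1,"tx":14,"ty":16,"tz":40,"wx":0,"wy":0,"wz":0},{"fingers":-1,"tx":14,"ty":16,"tz":80,"wx":0,"wy":0,"wz":0},{"fingers":-1,"tx":14,"ty":16,"tz":115,"wx":0,"wy":0,"wz":0},{"fingers":-1,"tx":0,"ty":-10,"tz":120,"wx":0,"wy":0,"wz":0},{"fingers":-1,"tx":-20,"ty":-40,"tz":120,"wx":0,"wy":0,"wz":0},{"fingers":-1,"tx":-45,"ty":-70,"tz":120,"wx":0,"wy":0,"wz":0},{"fingers":-1,"tx":-70,"ty":-95,"tz":120,"wx":0,"wy":0,"wz":0},{"fingers":-1,"tx":-98,"ty":-120,"tz":120,"wx":0,"wy":0,"wz":0},{"fingers":-1,"tx":-98,"ty":-120,"tz":120,"wx":0,"wy":0,"wz":0}]'
python3 - <<'E'
from h import *
print(arm.read_state()["joint_positions"].round(1))
b=cap("scene")
cv2.imwrite("pics/p5.png",cv2.resize(b[0][130:270,200:350],(600,560),interpolation=cv2.INTER_CUBIC))
E
```

```text
time_s: 10.42
ee_pos: [447.3, 137.0, 266.6]
ee_rot: [-179.9, 0.5, 86.9]
force: [-1.5, -1.0, -0.8]
width: -0.0
[ -3.2  28.2 -29.7 113.6  20.3  43.7 -48.1]
```

View pics/p5.png

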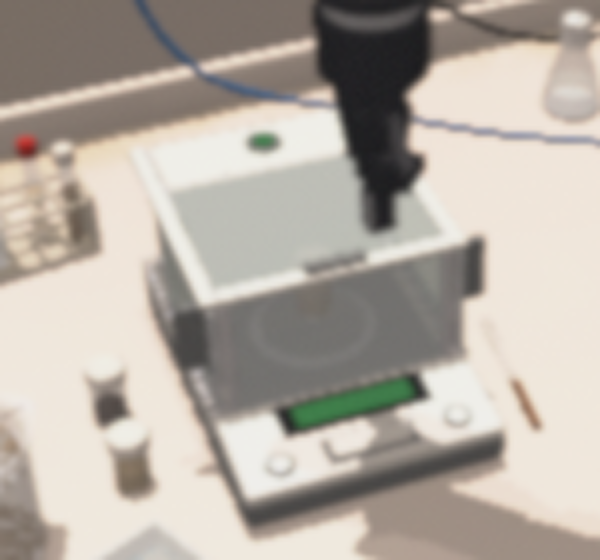

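Both fins now stand at the chamber's front edge (left (188,335), right (473,265)), the jars are unmoved, and the key panel is clear.

```bash
python3 -m creep '[{"fingers":-1,"tx":3,"ty":2,"tz":0,"wx":0,"wy":0,"wz":-7},{"fingers":-1,"tx":6,"ty":4,"tz":0,"wx":0,"wy":0,"wz":-14}]'; python3 -c "
from plant import arm;print(arm.read_state()['joint_positions'].round(1))"
```

```text
time_s: 10.63
ee_pos: [456.9, 144.4, 267.7]
ee_rot: [179.8, 0.2, 72.6]
force: [0.4, 0.1, -0.2]
width: -0.2
[ -6.4  28.2 -25.5 112.1  17.6  43.5 -59.5]
```

```bash
python3 -m creep '[{"fingers":-1,"tx":0,"ty":0,"tz":-10,"wx":0,"wy":0,"wz":20},{"fingers":-1,"tx":0,"ty":0,"tz":-20,"wx":0,"wy":0,"wz":40},{"fingers":-1,"tx":0,"ty":0,"tz":-20,"wx":0,"wy":0,"wz":60},{"fingers":-1,"tx":0,"ty":0,"tz":-20,"wx":0,"wy":0,"wz":80},{"fingers":-1,"tx":0,"ty":0,"tz":-20,"wx":0,"wy":0,"wz":104},{"fingers":-1,"tx":0,"ty":0,"tz":-20,"wx":0,"wy":0,"wz":104},{"fingers":-1,"tx":0,"ty":0,"tz":-20,"wx":0,"wy":0,"wz":104},{"fingers":-1,"tx":0,"ty":0,"tz":-20,"wx":0,"wy":0,"wz":104},{"fingers":-1,"tx":0,"ty":0,"tz":-20,"wx":0,"wy":0,"wz":104},{"fingers":-1,"tx":0,"ty":0,"tz":-20,"wx":0,"wy":0,"wz":104},{"fingers":-1,"tx":0,"ty":0,"tz":-20,"wx":0,"wy":0,"wz":104},{"fingers":-1,"tx":0,"ty":0,"tz":-20,"wx":0,"wy":0,"wz":104}]'
python3 -m creep '[{"fingers":-1,"tx":0,"ty":0,"tz":0,"wx":0,"wy":0,"wz":19},{"fingers":-1,"tx":0,"ty":0,"tz":0,"wx":0,"wy":0,"wz":19},{"fingers":-1,"tx":0,"ty":0,"tz":0,"wx":0,"wy":0,"wz":19},{"fingers":-1,"tx":0,"ty":0,"tz":0,"wx":0,"wy":0,"wz":19}]'
```

```text
time_s: 11.63
ee_pos: [457.2, 145.3, 247.9]
ee_rot: [179.8, 0.2, 159.3]
force: [-1.2, 0.3, -0.3]
width: -0.3
time_s: 11.97
ee_pos: [457.5, 145.9, 247.8]
ee_rot: [179.7, 0.1, 178.4]
force: [0.8, 0.4, -0.0]
width: -0.3
```

```bash
python3 -m creep '[{"fingers":-1,"tx":-10,"ty":0,"tz":-5,"wx":0,"wy":-6.9,"wz":-1},{"fingers":-1,"tx":-10,"ty":0,"tz":-40,"wx":0,"wy":-6.9,"wz":-1},{"fingers":-1,"tx":-10,"ty":-0.5,"tz":-75,"wx":0,"wy":-6.9,"wz":-1},{"fingers":-1,"tx":-8,"ty":-0.5,"tz":-110,"wx":0,"wy":-6.9,"wz":-1},{"fingers":-1,"tx":-7,"ty":-0.5,"tz":-140,"wx":0,"wy":-6.9,"wz":-1},{"fingers":-1,"tx":-6,"ty":-0.5,"tz":-153,"wx":0,"wy":-6.9,"wz":-1},{"fingers":-1,"tx":-6,"ty":-0.5,"tz":-153,"wx":0,"wy":-6.9,"wz":-1},{"fingers":-1,"tx":-6,"ty":-0.5,"tz":-153,"wx":0,"wy":-6.9,"wz":-1}]'
python3 - <<'E'
from h import *
b=cap("scene")
cv2.imwrite("pics/p6.png",cv2.resize(b[0][160:280,220:340],(600,600),interpolation=cv2.INTER_CUBIC))
E
```

```text
time_s: 12.63
ee_pos: [451.6, 146.0, 94.5]
ee_rot: [179.5, 7.0, 177.3]
force: [1.0, 0.3, 0.6]
width: -0.1
```

View pics/p6.png

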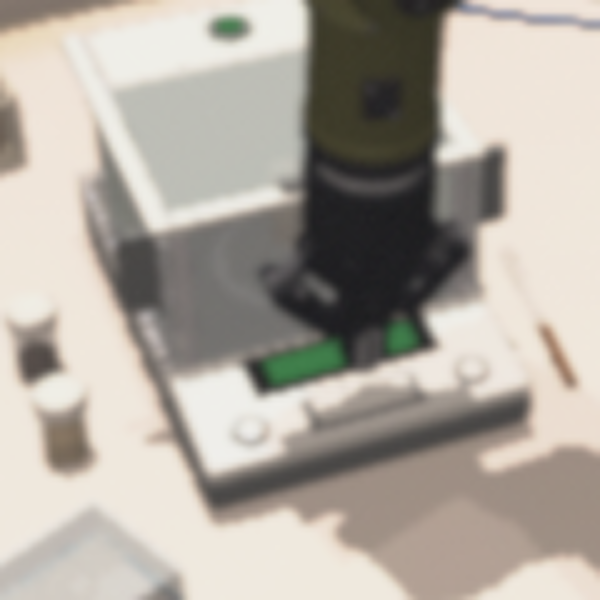

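The tip is over the bar key (tip (368,362), key about (363,395)) and laterally between the round keys at (250,430) and (473,370). I go down along the normal.

```bash
python3 -m creep '[{"fingers":-1,"tx":0.5,"ty":-0.5,"tz":-8,"wx":0,"wy":0,"wz":0},{"fingers":-1,"tx":1.5,"ty":-0.8,"tz":-16,"wx":0,"wy":0,"wz":0},{"fingers":-1,"tx":2,"ty":-0.8,"tz":-20,"wx":0,"wy":0,"wz":0},{"fingers":-1,"tx":2,"ty":-0.8,"tz":-20,"wx":0,"wy":0,"wz":0}]' | grep -E "pos|force"
for i in 1 2 3 4; do python3 -m creep '[{"fingers":-1,"tx":0.1,"ty":0,"tz":-0.8,"wx":0,"wy":0,"wz":0},{"fingers":-1,"tx":0.2,"ty":0,"tz":-1.5,"wx":0,"wy":0,"wz":0}]' | grep -E "pos|force"; done
```

```text
ee_pos: [454.6, 145.4, 75.8]
force: [0.8, 0.0, -0.2]
ee_pos: [455.3, 145.6, 75.1]
force: [-0.7, 0.2, -0.7]
ee_pos: [455.8, 145.8, 74.1]
force: [0.6, -0.2, 0.3]
ee_pos: [456.1, 145.8, 72.7]
force: [1.4, -0.2, -0.4]
ee_pos: [456.3, 145.9, 71.1]
force: [0.2, 0.9, 0.5]
```

```bash
for i in 1 2 3 4; do python3 -m creep '[{"fingers":-1,"tx":-0.4,"ty":-0.2,"tz":-0.8,"wx":0,"wy":0,"wz":0},{"fingers":-1,"tx":-0.5,"ty":-0.2,"tz":-1.5,"wx":0,"wy":0,"wz":0}]' | grep -E "pos|force"; done
```

```text
ee_pos: [455.7, 145.6, 69.4]
force: [-0.5, -1.0, 0.5]
ee_pos: [455.2, 145.4, 67.9]
force: [0.9, -0.2, 1.4]
ee_pos: [455.2, 145.3, 66.5]
force: [0.8, 0.1, 3.1]
ee_pos: [455.3, 145.3, 65.2]
force: [1.2, 0.0, 3.3]
```

```bash
for i in 1 2; do python3 -m creep '[{"fingers":-1,"tx":0,"ty":0,"tz":-0.8,"wx":0,"wy":0,"wz":0},{"fingers":-1,"tx":0.1,"ty":0,"tz":-1.5,"wx":0,"wy":0,"wz":0}]' | grep -E "pos|force"; done
```

```text
ee_pos: [455.5, 145.3, 64.1]
force: [-0.9, -1.6, 17.1]
ee_pos: [455.5, 145.3, 63.8]
force: [-3.5, -3.1, 28.1]
```

Travel is about 4 mm and the key is at its hard stop. I release straight up along the normal and clear the area.

```bash
python3 -m creep '[{"fingers":-1,"tx":-0.2,"ty":0,"tz":3,"wx":0,"wy":0,"wz":0},{"fingers":-1,"tx":-1,"ty":0,"tz":10,"wx":0,"wy":0,"wz":0},{"fingers":-1,"tx":-4,"ty":0,"tz":35,"wx":0,"wy":0,"wz":0},{"fingers":-1,"tx":-8,"ty":0,"tz":75,"wx":0,"wy":0,"wz":0},{"fingers":-1,"tx":-8,"ty":0,"tz":115,"wx":0,"wy":0,"wz":0},{"fingers":-1,"tx":-8,"ty":0,"tz":155,"wx":0,"wy":0,"wz":0},{"fingers":-1,"tx":-8,"ty":0,"tz":195,"wx":0,"wy":0,"wz":0},{"fingers":-1,"tx":-8,"ty":-40,"tz":210,"wx":0,"wy":0,"wz":0},{"fingers":-1,"tx":-8,"ty":-80,"tz":210,"wx":0,"wy":0,"wz":0},{"fingers":-1,"tx":-8,"ty":-120,"tz":210,"wx":0,"wy":0,"wz":0},{"fingers":-1,"tx":-8,"ty":-160,"tz":210,"wx":0,"wy":0,"wz":0},{"fingers":-1,"tx":-8,"ty":-200,"tz":210,"wx":0,"wy":0,"wz":0}]'
python3 -m creep '[{"fingers":-1,"tx":0,"ty":-40,"tz":0,"wx":0,"wy":0,"wz":0},{"fingers":-1,"tx":0,"ty":-80,"tz":0,"wx":0,"wy":0,"wz":0},{"fingers":-1,"tx":0,"ty":-120,"tz":0,"wx":0,"wy":0,"wz":0},{"fingers":-1,"tx":0,"ty":-150,"tz":0,"wx":0,"wy":0,"wz":0},{"fingers":-1,"tx":0,"ty":-150,"tz":0,"wx":0,"wy":0,"wz":0},{"fingers":-1,"tx":0,"ty":-150,"tz":0,"wx":0,"wy":0,"wz":0}]'
python3 - <<'E'
from h import *
a,b=cap("top"),cap("scene")
x=cv2.resize(a[0][120:240,210:330],(600,600),interpolation=cv2.INTER_CUBIC)
y=cv2.resize(b[0][145:265,210:350],(700,600),interpolation=cv2.INTER_CUBIC)
cv2.imwrite("pics/p7.png",cv2.resize(np.hstack([x,y]),(800,369)))
E
```

```text
time_s: 15.68
ee_pos: [446.3, -57.0, 273.5]
ee_rot: [179.4, 7.5, 177.2]
force: [1.6, 0.6, -0.5]
width: -0.2
time_s: 16.18
ee_pos: [445.1, -208.7, 272.5]
ee_rot: [179.3, 7.4, 176.9]
force: [-0.6, 1.7, -0.2]
width: -0.2
```

View pics/p7.png

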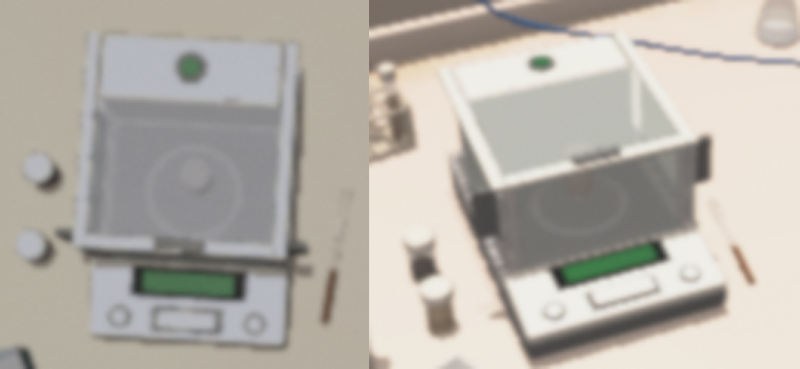

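The final view shows both fins level with each other at the chamber's front edge (top pane (63,235) and (302,249)). The key is up, and the jars, spatula and pan jar are where they were. Handing in.

```bash
python3 -c "
from plant import arm;print(arm.close_job())"
```

```text
the job is handed in; nothing more can be done
None
```

I pushed both glass doors shut by their fins with the closed fingertips, right door first and then left. After that I pressed the bar key once and let it come up. I handed the job in at about 16 s, with the arm clear of the balance; no verdict was reported.

- **Doors:** each slid at about 2 N and then stopped against its seal at 8–10 N of push. The two fins stopped at matching positions to within about 1 mm. In the last picture they line up with each other at the chamber's front edge. I had no direct reading of the door joints.
- **Bar key:** it moved about 4 mm and reached its stop. The force peaked at about 28 N there, firmer than the 4 N it needs, but under the 40 N limit. The last picture shows the key up. The tip went down mid-bar, 72 mm from either small round key, and I pressed neither.
- **Everything else:** in the last close-up the pan jar, both bench jars and the spatula look unmoved. It did not take in the petri dish, notebook, pen, wash bottle, beaker or most of the tip box, so I did not recheck those. The tool went near none of them except in passing overhead.
- **Disagreement between cameras:** the two views differed by about 4 mm on the bar key's position. I aimed near the top view's value, and contact came at the expected height.

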